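# Hang the keyhole shelf bracket on the titration stand

### The job

Take the shelf bracket with the keyhole out of the rack, stand it upright on the black rubber mat and let go. Then take it again the other way, so that the fingers will pass between the two rods of the titration stand, hang its keyhole over the screw head there with the shelf facing outwards, and slide it down until it is fully home on the screw. Do not let the bracket topple, and leave everything else where it is.

Things in the scene. Friction and masses are not known exactly. Their poses are not given: they have to be found in the camera images.
- bracket: Aluminium L bracket with a keyhole, about 0.2 kg, 140 high, in one of the rack's 3 bays. Back plate 64 wide (y), 5 thick (x); shelf 64 wide, 8 thick sticks out along +x at its foot to x = 46; it stands on this by itself. Origin: bottom centre of the back plate, mid-thickness. The rack's two other brackets have no keyhole; seen from above their top edges are 36 wide, or only 5 thick.
- grip (a point): Point (0, 0, 125) of the bracket: middle of the solid grip bar along its whole top edge, 64 wide (y), 12 thick (x), 30 high (z = 110 to 140). Below it the plate is 5 thick, as wide.
- entry (a point): Point (0, 0, 60) of the bracket: centre of the keyhole's eight-sided entry hole, 26 across, through the back plate. From its top a slot 11 wide runs straight up to z = 89.
- slot_end (a point): Point (0, 0, 85) of the bracket, in the top of the slot, 25 above the entry's centre: where the middle of the screw's shank lies when the bracket is fully home.
- rack: Dark steel rack, fixed, base 196 x 46 x 8, origin bottom centre. Brackets stand on the base (8 above the bench) at rack x = -83, -21, 41, shelves to +x. Dividers 46 wide, up to z = 143, stand 2 behind each grip bar: no finger fits behind it, but the brackets' side edges (64 apart) overhang by 9 and are free. Lift a bracket straight up to clear them.
- mat: Black rubber mat, 160 x 160 x 3, fixed flat on the bench: free space to put the bracket down. Origin: underside centre; its top is 3 above the bench.
- stand: Fixed titration stand: base 150 x 150 x 15 (x = -65 to 85); two rods of 16 diameter at x = 0, y = -47 and 47, 225 high, 78 clear between them; between them a block 80 wide, 16 thick, z = 55 to 165, its face at x = 0, with the screw. Origin on the bench below the face; x straight out of it. A hung bracket has the stand's axes, its bottom 65 above the bench.
- screw (a point): Middle of the screw's shank, 150 above the bench, 5 in front of the block's face. Shank 8 diameter, 10 long from face to head; steel head 18 diameter, 4 thick (front 14 from the face). A hung bracket's 5 thick plate sits between face and head with 5 of play.
- narrow: Another bracket in the rack, without keyhole, its top grip bar 36 wide and its plate 64 wide. To be left alone. Frame as the bracket's.
- plain: A third bracket in the rack, 125 high, without keyhole or grip bar, plate 64 wide, 5 thick. To be left alone. Frame as the bracket's.
- beaker: Glass beaker, 52 diameter, 65 high, loose, beyond the mat. Origin: underside centre. To be left alone.
- weight: Steel calibration weight with a knob, 32 diameter, 46 high, loose. Origin: underside centre. To be left alone.
- jar: Amber glass jar, 48 diameter, 60 high, loose, near the robot. Origin: underside centre. To be left alone.
- driver: Screwdriver lying on the bench near the robot. To be left alone.
- reagent: Amber reagent bottle, 66 diameter, 150 high, at the right. Origin: underside centre. To be left alone.
- buffer: White buffer bottle, 56 diameter, 120 high, at the left. Origin: underside centre. To be left alone.
Not all that is in view belongs to the job. What is shaped like the bracket but blue, turquoise or yellow is not meant.

How it is judged:
By the outcome, as a careful person would: the job done as asked, in the order asked, and still so for the second after the job is handed in, with the robot touching nothing.
It also fails if it takes over 64 s, if anything falls off the work surface, if the arm or the gripper's body presses on something with over 40 N, if the wrist force passes 120 N, or if a joint passes its speed limit or range.

### The arm

A 6-joint arm with a two-finger parallel gripper is mounted at the origin on the work surface. World frame = base frame: x ahead of the robot, y to its left, z up, the work surface at z = 0. Lengths are in mm, angles in rad, forces in N, time in s.
With the tool pointing down it reaches from about 300 to 1000 mm from the base axis. Payload 5.1 kg.
Tool frame: the origin (TCP) lies at the very end of the fingers, on their centre line; the grasp point (between the pads) lies 19 mm behind it (manip.grasp_offset is the distance from the TCP to the grasp point, in mm); z points along the fingers, y is the line along which they close (so a half turn about z gives the same grasp; the last joint's range is limited). The gripper opens to 95 mm and grips with 3 to 60 N. Pads are 20 mm wide; open, the fingers measure 119 mm over their backs; the gripper's body (75 mm by 180 mm) begins 59 mm behind the grasp point.
Start: joints at [1.235, 0.124, 1.65, -0, 1.367, -0.083], TCP at [162.597, 629.322, 214.656] pointing down, gripper open.
Joint ranges: [-2.61, 2.61], [-1.02, 2.33], [0.03, 2.71], [-1.35, 4.49], [0.32, 2.68], [-2.91, 2.91]. Speed limits (rad/s): [2.57, 2.57, 3.14, 3.14, 3.14, 3.14].

### API

Orientations are given as a unit quaternion [x, y, z, w].
In Python, from workcell import manip gives the robot as it stands.
- The arm moves only by the tool apply_moves, never from a script. Its argument "moves" is a list of rows, each an object with "dp": the shift along the world's x, y, z in cm, a list of three; "rot": the turn, a rotation vector about the world's x, y, z in degrees, a list of three; "claw": the closure in counts, from 0 (fully open) to 255 (shut). In form: [{"dp": [x, y, z], "rot": [ax, ay, az], "claw": claw}, ...]. A call has 1 to 10 rows; each row shifts and turns the commanded pose from where the row before left it; what a row does not reach is not made up. A row lasts 1/10 s, in which the tool goes at most 50 mm and 8.59 degrees, less where a joint would pass 70% of its speed; a pose out of reach is approached as far as the arm can. A call is refused whole if a number of a shift passes 5 or a number of a turn 8.59, either way. A call with a gripper value outside its range is refused whole. The fingers move at their own pace and stop on an object; "force" is the grip in N (left out, the last holds). Time passes only in rows, so rows that do not move let the fingers close. It gives the time, the measured TCP pose, the force, the opening and the grip force at its end, in the units of the state.
- manip.state(): the state, without advancing time (a new reading comes with each control period).
- manip.capture(name): name is "scene" or "side" or "wrist"; returns (picture, depth): 400x640x3 uint8, red, green, blue; 400x640 float32, mm along the optical axis (not along the pixel's ray), 0 where there is no reading.
- manip.camera_model(name): a dict with "fx", "fy", "cx", "cy" (pixels), "eye" and "rotation" of the camera in the world. Camera axes: x right, y down, z forward; pixel columns grow to the right and rows downward; lengths in mm; the calibration is good to about 2 mm. A picture is of the moment at which its call begins: read the wrist's pose just before it. camera_model takes no time and is no camera call; for the wrist camera it gives the pose at the moment of the call.
- manip.finish_job(): hands the job in; it is judged then, once.
The state is a dict: "time_s": time; "joints": joint angles; "qd": joint speeds; "joint_efforts": joint torques, N m; "position": TCP position; "tcp_rot": TCP orientation; "wrist_force": force on the tool from outside, world axes, zero at the start; "torque": the same for the moment, N m; "grip_width": finger opening in mm; "finger_force": force on a finger pad.
Only numpy, scipy, OpenCV 4.12 (cv2) and the standard library are available. Lean on these libraries where they do the work, as an engineer would, in place of code of your own. Each camera call takes 0.05 s, during which the arm holds its last target. There are 200 camera calls.

## Working session

There is one attempt and no reset: what is moved stays moved. The work goes in short steps, Python scripts to look and compute and a tool call to move; the robot and the scene stay as the last step left them, time stands still between calls to the robot, and variables do not carry over. Pictures are saved under pics/ and viewed, at most 10 in all, crops included, and the job is handed in when it is done.

Besides the shell and the picture viewer there is one more tool, called after "Emit:" as a command line: name --argument value ..., lists and objects as JSON in quotes. apply_moves: Moves the arm, as the interface text tells. Its arguments: {"type":"object","properties":{"moves":{"type":"array"},"force":{"type":"number"}},"required":["moves"]}

```bash
ls; mkdir -p pics
cat > h.py <<'E'
import numpy as np,cv2
from workcell import manip
def cap(n):
    m=manip.camera_model(n); p,d=manip.capture(n)
    R=np.array(m['rotation']).reshape(3,3); v,u=np.mgrid[:400,:640]
    P=np.stack([(u-m['cx'])/m['fx']*d,(v-m['cy'])/m['fy']*d,d],-1)@R.T+np.array(m['eye'])
    P[d==0]=np.nan
    return p,d,P
def save(n,p,s=1):
    cv2.imwrite('pics/'+n,cv2.resize(p[:,:,::-1],None,fx=s,fy=s))
E
python3 - <<'E'
from h import *
for n in ['scene','side']:
    p,d,P=cap(n); np.savez(n+'.npz',p=p,P=P); save(n+'.png',p,1.25)
    m=manip.camera_model(n);print(n,m['eye'],np.round(m['rotation'],2).tolist(),m['fx'])
print(manip.state())
E
```

```text
picsTraceback (most recent call last):
  File "<stdin>", line 3, in <module>
  File "h.py", line 5, in cap
    R=np.array(m['rotation']).reshape(3,3); v,u=np.mgrid[:400,:640]
ValueError: cannot reshape array of size 4 into shape (3,3)
```

```bash
sed -i "s/R=np.array(m\['rotation'\]).reshape(3,3)/R=Rotation.from_quat(m['rotation']).as_matrix()/; 1a from scipy.spatial.transform import Rotation" h.py
python3 - <<'E'
from h import *
for n in ['scene','side']:
    p,d,P=cap(n); np.savez(n+'.npz',p=p,P=P); save(n+'.png',p,1.25)
    m=manip.camera_model(n);print(n,m['eye'],np.round(m['rotation'],2).tolist(),m['fx'])
print(manip.state())
E
```

```text
scene [1099.09397598  296.01861381  947.68372957] [0.48, 0.81, -0.28, -0.17] 406.97733222844994
side [-156.83878343 1021.6212659  1106.84698549] [-0.26, 0.86, -0.41, 0.13] 487.5138518013852
{'time_s': 0.15, 'joints': array([ 1.23540575e+00,  1.24359512e-01,  1.65134294e+00, -7.21595115e-06,
        1.36748136e+00, -8.25616709e-02]), 'qd': array([-2.56980869e-03, -2.86298102e-03, -4.56400411e-03,  7.19007834e-04,
        4.71961164e-04,  8.27548897e-05]), 'joint_efforts': array([ 4.10259536e-04, -4.18194437e+01, -3.60470223e+01,  7.75120826e-02,
        4.69221454e-02, -7.54312623e-05]), 'position': array([162.43852434, 628.87201912, 213.67695837]), 'tcp_rot': array([ 1.26077258e-01,  9.92020107e-01, -7.79003586e-04, -1.61593415e-04]), 'wrist_force': array([-0.53543065, -0.01783646, -0.47063162]), 'torque': array([0.00126674, 0.01007481, 0.05299745]), 'finger_force': 0.0, 'grip_width': 95.23003319692866}
```

View pics/scene.png

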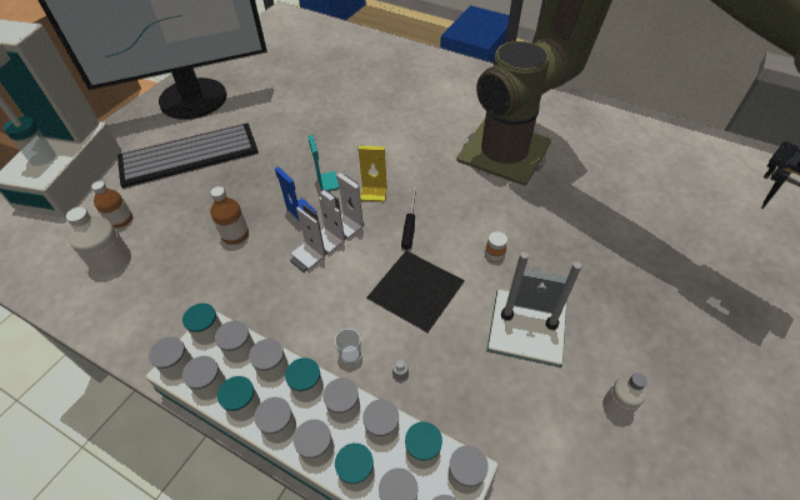

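View pics/side.png

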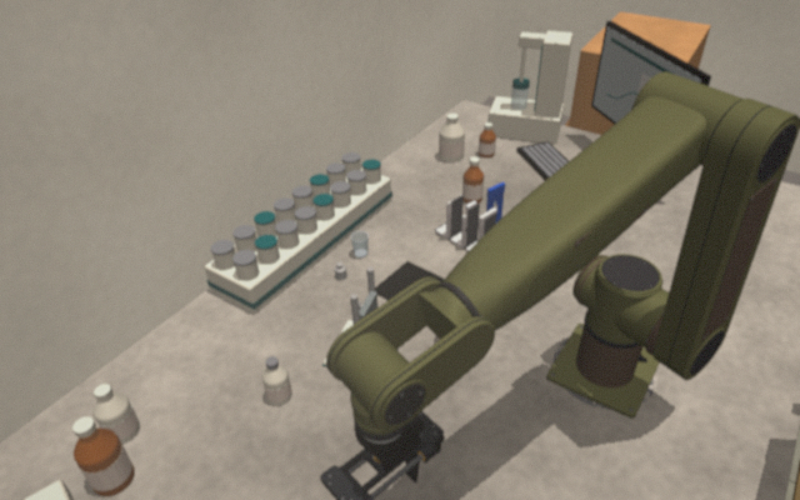

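The scene picture shows the rack with three grey brackets at about (330,220), the mat at (415,290), and the stand with its rods at (520,285)/(565,295). The side view is mostly blocked by the arm. Next I'll enlarge the rack and stand and compute positions.

Run:
```python
from h import *
z=np.load('scene.npz'); p,P=z['p'],z['P']
a=cv2.resize(p[130:220,220:300],(560,600),interpolation=cv2.INTER_CUBIC) 
b=cv2.resize(p[195:295,385:470],(0,0),fx=2.8,fy=2.8)
c=np.zeros((600,800,3),np.uint8); c[:,:560]=a; c[:b.shape[0],560:560+b.shape[1]]=b[:,:240]
save('crop.png',c)
def rect(m,name):
    m=m&~np.isnan(P[...,0]); q=P[m]
    n,l,s,_=cv2.connectedComponentsWithStats(m.astype(np.uint8),connectivity=8)
    for i in range(1,n):
        if s[i,4]<25: continue
        q=P[l==i]; r=cv2.minAreaRect(q[:,:2].astype(np.float32))
        print(name,s[i].tolist(),'mean',q.mean(0).round(1),'rect',np.round(r[0],1),np.round(r[1],1),round(r[2],1))
v,u=np.mgrid[:400,:640]; Z=P[...,2]
rk=(u>215)&(u<300)&(v>130)&(v<222); st=(u>380)&(u<475)&(v>190)&(v<295)
print('bench', np.nanmedian(Z[230:240,250:280]))
rect(rk&(Z>135)&(Z<165),'racktop'); rect(rk&(Z>110)&(Z<135),'rackmid'); rect(rk&(Z>10)&(Z<30),'shelf')
rect(st&(Z>210)&(Z<240),'rods'); rect(st&(Z>8)&(Z<22),'base'); rect(st&(Z>160)&(Z<172),'blocktop');rect(st&(Z>100)&(Z<150),'blk')
mm=(p.max(2)<45)&(u>290)&(u<375)&(v>195)&(v<268)&(abs(Z)<15); rect(mm,'mat')
```

```text
bench 0.7355399446022375
racktop [220, 134, 16, 14, 80] mean [ 484.7 -367.2  140.1] rect [ 483.2 -368.5] [67.7 12.9] 72.2
racktop [269, 139, 19, 15, 134] mean [ 435.6 -224.3  145.4] rect [ 430.9 -225.7] [66.8 20.7] 75.8
racktop [256, 151, 15, 12, 96] mean [ 494.3 -237.7  144.8] rect [ 491.3 -238.9] [47.2 19.9] 76.9
racktop [242, 163, 12, 11, 37] mean [ 546.  -251.6  141.3] rect [ 545.2 -252.1] [46.8  5. ] 77.9
rackmid [221, 138, 16, 16, 67] mean [ 489.5 -361.8  123.4] rect [ 488.5 -370.2] [62.1 11. ] 80.5
rackmid [270, 144, 18, 17, 87] mean [ 438.9 -222.7  123.8] rect [ 438.1 -227.5] [65.4 10.5] 82.0
rackmid [255, 158, 17, 14, 94] mean [ 496.4 -232.9  121.8] rect [ 494.7 -240.9] [65.1 16.6] 87.8
rackmid [237, 166, 18, 18, 141] mean [ 553.7 -253.4  125.7] rect [ 550.  -254.7] [66.4 16. ] 75.7
shelf [289, 145, 11, 5, 46] mean [ 312.5 -256.6   19.2] rect [ 312.6 -257.6] [ 7.3 32.7] 24.7
shelf [228, 162, 11, 13, 33] mean [ 482.1 -376.    19.8] rect [ 482.2 -377. ] [55.5  2.7] 69.6
shelf [233, 169, 57, 46, 803] mean [ 523.7 -242.5   17.3] rect [ 520.4 -247.6] [ 68.  182.1] 76.4
rods [415, 202, 8, 9, 58] mean [509.4 207.7 221.4] rect [507.6 207.2] [13.8 14.3] 20.9
rods [457, 210, 9, 9, 60] mean [485.4 298.1 221.4] rect [484.1 298.6] [15.  15.3] 20.8
base [388, 199, 17, 10, 51] mean [373.4 122.4  16.1] rect [369.4 122.6] [23.7 47.6] 18.6
base [390, 232, 63, 62, 2229] mean [524.9 258.7  15.2] rect [505.9 255.3] [151.7 151.7] 14.5
blocktop [412, 215, 47, 17, 270] mean [489.8 252.2 165.2] rect [490.6 250.8] [ 24.6 106.7] 15.2
blk [408, 224, 48, 21, 527] mean [495.9 253.2 125.3] rect [499.8 253.4] [ 17.1 108.2] 15.0
mat [294, 201, 77, 64, 2601] mean [534.5   3.5   3.6] rect [531.5   2.3] [157.  160.5] 85.7
```

View pics/crop.png

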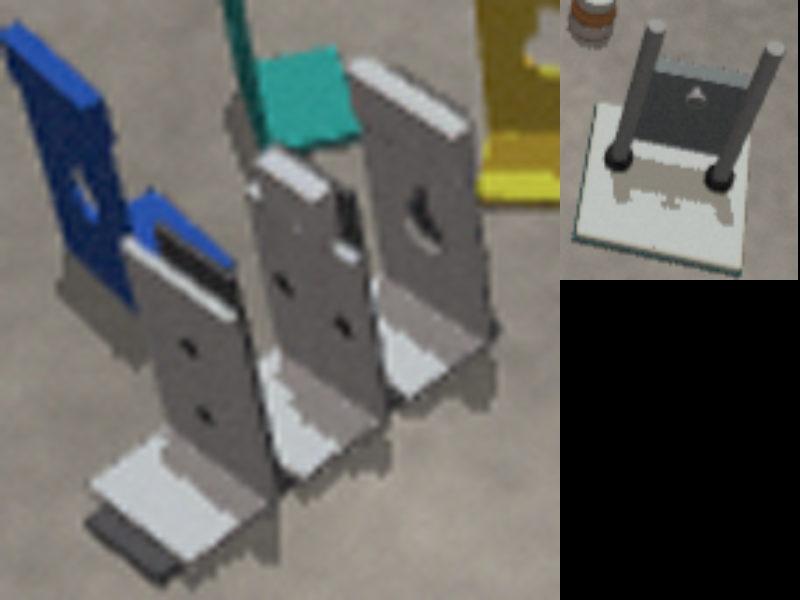

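The bracket with the keyhole stands in the bay nearest the robot, with its slot visible at (430,215) in the crop. It is centred near (435,-226) with its yaw at about -14°. The stand's origin is near (496,253) with its yaw at 14.5°, and the screw is at (700,95) in the crop. The tool's yaw already suits the first grasp, so I'll move over there.

Emit:
apply_moves --moves '[{"dp": [2.4, -3.8, 1.5], "rot": [0, 0, 0], "claw": 0}, {"dp": [2.4, -3.8, 1.5], "rot": [0, 0, 0], "claw": 0}, {"dp": [2.4, -3.8, 1.5], "rot": [0, 0, 0], "claw": 0}, {"dp": [2.4, -3.8, 1.5], "rot": [0, 0, 0], "claw": 0}, {"dp": [2.4, -3.8, 1.5], "rot": [0, 0, 0], "claw": 0}, {"dp": [2.4, -3.8, 1], "rot": [0, 0, 0], "claw": 0}, {"dp": [2.4, -3.8, 0], "rot": [0, 0, 0], "claw": 0}, {"dp": [2.4, -3.8, 0], "rot": [0, 0, 0], "claw": 0}, {"dp": [2.4, -3.8, 0], "rot": [0, 0, 0], "claw": 0}, {"dp": [2.4, -3.8, 0], "rot": [0, 0, 0], "claw": 0}]'

```text
time_s: 1.15
position: [403.1, 247.6, 299.5]
tcp_rot: [0.126, 0.992, 0.0, 0.0]
wrist_force: [0.5, 0.7, 0.1]
grip_width: 95.2
finger_force: 0.0
```

Emit:
apply_moves --moves '[{"dp": [0.3, -4.8, 0], "rot": [0, 0, 0], "claw": 0}, {"dp": [0.3, -4.8, 0], "rot": [0, 0, 0], "claw": 0}, {"dp": [0.3, -4.8, 0], "rot": [0, 0, 0], "claw": 0}, {"dp": [0.3, -4.8, 0], "rot": [0, 0, 0], "claw": 0}, {"dp": [0.3, -4.8, 0], "rot": [0, 0, 0], "claw": 0}, {"dp": [0.3, -4.8, 0], "rot": [0, 0, 0], "claw": 0}, {"dp": [0.3, -4.8, 0], "rot": [0, 0, 0], "claw": 0}, {"dp": [0.3, -4.8, 0], "rot": [0, 0, 0], "claw": 0}, {"dp": [0.3, -4.8, 0], "rot": [0, 0, 0], "claw": 0}, {"dp": [0.3, -4.8, 0], "rot": [0, 0, 0], "claw": 0}]'

```text
time_s: 2.15
position: [432.1, -232.7, 299.5]
tcp_rot: [0.126, 0.992, 0.0, 0.0]
wrist_force: [1.6, 0.1, -0.5]
grip_width: 95.3
finger_force: 0.0
```

Run:
```python
from h import *
s=manip.state(); print(s['position'],s['tcp_rot'],s['qd'].round(2),s['time_s'])
p,d,P=cap('wrist'); save('w1.png',p,1.25); m=manip.camera_model('wrist'); print(m)
s=manip.state(); print(s['position'])
Z=P[...,2]; v,u=np.mgrid[:400,:640]
m=((Z>137)&(Z<160)).astype(np.uint8); n,l,st,_=cv2.connectedComponentsWithStats(m)
for i in range(1,n):
    if st[i,4]<80: continue
    q=P[l==i]; r=cv2.minAreaRect(q[:,:2].astype(np.float32)); print(st[i],q.mean(0).round(1),np.round(r[0],1),np.round(r[1],1),round(r[2],2),q[:,2].mean())
```

```text
[ 432.09522397 -232.70626265  299.51490713] [1.26375555e-01 9.91982459e-01 4.99552264e-05 1.33617933e-04] [-0.81  0.57 -0.45  0.   -0.13 -0.81] 2.15
{'fx': 312.7802424832204, 'fy': 312.7802424832204, 'cx': 314.7187835893756, 'cy': 201.5935582982883, 'eye': array([ 368.43461472, -221.85548016,  468.91399197]), 'rotation': array([0.78619708, 0.60657871, 0.07024763, 0.09498255])}
[ 431.81675499 -238.48371915  298.79418673]
[246  41  55  52 852] [ 303.3 -242.7  139.7] [ 303.2 -243.3] [12.3 63.8] 24.87 139.70427974341487
[135 136  61  39 704] [ 357.8 -376.4  139.8] [ 358.1 -376.6] [63.9 12.3] 46.66 139.80633004625517
[291 176  61  19 958] [ 429.  -226.   146.2] [ 428.7 -226. ] [63.2 18.1] 77.22 146.159148310566
[301 231  42  19 625] [ 487.5 -239.6  145.1] [ 488.6 -239.9] [45.7 18.1] 78.08 145.07391872225304
```

View pics/w1.png

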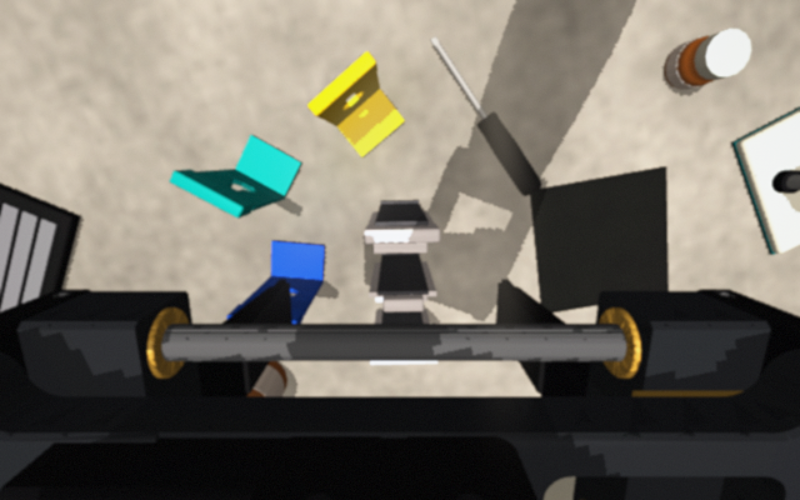

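The wrist view shows the keyhole bracket's bright top bar at about (402,235), with its divider behind it at (402,212). The yellow, turquoise and blue decoys are well clear of it. I'll retake this at rest and measure the bar alone.

```bash
cat >> h.py <<'E'
def fit(P,m,name=''):
    m=(m&~np.isnan(P[...,0])).astype(np.uint8); n,l,st,_=cv2.connectedComponentsWithStats(m)
    for i in range(1,n):
        if st[i,4]<60: continue
        q=P[l==i]; r=cv2.minAreaRect(q[:,:2].astype(np.float32)); print(name,st[i].tolist(),q.mean(0).round(1),'rect',np.round(r[0],1),np.round(r[1],1),round(r[2],2))
E
python3 - <<'E'
from h import *
for k in range(2):
    p,d,P=cap('wrist')
    s=manip.state(); print(s['position'],s['tcp_rot'][:2],s['time_s'])
    Z=P[...,2]; b=p.astype(float).mean(2); sat=p.max(2).astype(int)-p.min(2)
    print(np.nanmedian(Z[100:130,250:270]))
    fit(P,(Z>138)&(Z<160)&(b>120)&(sat<50),'bright'); fit(P,(Z>138)&(Z<160)&(b<=100)&(sat<50)&(P[...,0]>380),'dark')
E
```

```text
[ 431.81179946 -235.01094549  298.63175175] [0.12914606 0.99162511] 2.25
0.013315638322694667
bright [297, 181, 61, 13, 695] [ 431.2 -227.2  147.8] rect [ 431.8 -226.9] [63.  12.3] 76.52
bright [312, 237, 33, 12, 340] [ 491.4 -240.7  147.8] rect [ 492.  -240.7] [35.6 12.2] 75.22
dark [306, 175, 43, 5, 129] [ 422.3 -220.5  142.2] rect [ 422.  -224.2] [44.3  4.1] 76.94
dark [308, 230, 41, 8, 230] [ 482.6 -238.8  142. ] rect [ 483.5 -238.4] [44.4  6.9] 76.45
[ 431.96499365 -232.71683838  298.7653651 ] [0.12828644 0.99173662] 2.3
0.15905345633072443
bright [293, 182, 61, 13, 688] [ 431.1 -227.1  147.7] rect [ 431.6 -226.9] [62.9 12.1] 76.56
bright [309, 237, 33, 13, 332] [ 491.4 -240.7  147.8] rect [ 492.1 -240.2] [35.3 11.9] 76.19
dark [302, 176, 43, 5, 117] [ 422.4 -219.7  142.3] rect [ 421.9 -224.4] [44.3  4.1] 76.42
dark [304, 231, 42, 8, 229] [ 482.5 -239.   142. ] rect [ 483.5 -238.6] [45.1  7. ] 76.93
```

Emit:
apply_moves --moves '[{"dp": [-0.1, 0.3, -3], "rot": [0, 0, 1], "claw": 0}, {"dp": [0, 0, -4], "rot": [0, 0, 0], "claw": 0}, {"dp": [0, 0, -4], "rot": [0, 0, 0], "claw": 0}, {"dp": [0, 0, -3], "rot": [0, 0, 0], "claw": 0}, {"dp": [0, 0, 0], "rot": [0, 0, 0], "claw": 0}, {"dp": [0, 0, 0], "rot": [0, 0, 0], "claw": 0}]'

```text
time_s: 2.9
position: [431.7, -226.7, 160.1]
tcp_rot: [0.117, 0.993, 0.0, -0.0]
wrist_force: [-0.6, -1.6, 0.2]
grip_width: 94.7
finger_force: 0.0
```

Run:
```python
from h import *
p,d,P=cap('wrist')
s=manip.state(); print(s['position'],s['tcp_rot'],s['time_s'],s['wrist_force'])
Z=P[...,2]; b=p.astype(float).mean(2); sat=p.max(2).astype(int)-p.min(2)
fit(P,(Z>138)&(Z<160)&(b>100)&(sat<50),'bright')
```

```text
[ 432.59877828 -227.51257456  161.58715942] [ 1.16838288e-01  9.93150139e-01 -5.24962879e-04  1.15755935e-03] 2.95 [0.12859299 0.32137678 0.49370589]
bright [265, 223, 104, 21, 1930] [ 430.9 -226.2  147.7] rect [ 431.4 -226.4] [64.2 12. ] 76.85
bright [290, 311, 54, 6, 182] [ 486.4 -239.7  145.9] rect [ 486.3 -239.4] [35.5  2.7] 77.3
```

Emit:
apply_moves --moves '[{"dp": [0, 0.1, -2.5], "rot": [0, 0, 0], "claw": 0}, {"dp": [0, 0, -2.1], "rot": [0, 0, 0], "claw": 0}, {"dp": [0, 0, 0], "rot": [0, 0, 0], "claw": 0}, {"dp": [0, 0, 0], "rot": [0, 0, 0], "claw": 0}, {"dp": [0, 0, 0], "rot": [0, 0, 0], "claw": 255}, {"dp": [0, 0, 0], "rot": [0, 0, 0], "claw": 255}, {"dp": [0, 0, 0], "rot": [0, 0, 0], "claw": 255}, {"dp": [0, 0, 0], "rot": [0, 0, 0], "claw": 255}, {"dp": [0, 0, 0], "rot": [0, 0, 0], "claw": 255}, {"dp": [0, 0, 0], "rot": [0, 0, 0], "claw": 255}]' --force 40

```text
time_s: 3.95
position: [431.8, -226.7, 114.0]
tcp_rot: [0.117, 0.993, 0.0, 0.0]
wrist_force: [-0.1, 0.5, 2.2]
grip_width: 64.0
finger_force: 39.9
```

Emit:
apply_moves --moves '[{"dp": [0, 0, 0.5], "rot": [0, 0, 0], "claw": 255}, {"dp": [0, 0, 1.5], "rot": [0, 0, 0], "claw": 255}, {"dp": [0, 0, 2], "rot": [0, 0, 0], "claw": 255}, {"dp": [0, 0, 2.5], "rot": [0, 0, 0], "claw": 255}, {"dp": [0, 0, 2.5], "rot": [0, 0, 0], "claw": 255}, {"dp": [0, 0, 2.5], "rot": [0, 0, 0], "claw": 255}, {"dp": [0, 0, 2.5], "rot": [0, 0, 0], "claw": 255}, {"dp": [0, 0, 1.5], "rot": [0, 0, 0], "claw": 255}, {"dp": [0, 0, 1], "rot": [0, 0, 0], "claw": 255}, {"dp": [0, 0, 0], "rot": [0, 0, 0], "claw": 255}]'

```text
time_s: 4.95
position: [432.0, -227.0, 280.1]
tcp_rot: [0.117, 0.993, -0.001, 0.001]
wrist_force: [0.7, -0.4, -1.3]
grip_width: 63.6
finger_force: 39.9
```

Run:
```python
from h import *
s=manip.state(); print(s['position'],s['wrist_force'],s['torque'],s['grip_width'],s['joints'].round(2))
p,d,P=cap('scene'); save('s2.png',p[110:230,210:340],5)
np.savez('s2.npz',p=p,P=P)
p,d,P=cap('wrist');np.savez('w2.npz',p=p,P=P)
```

```text
[ 432.02533226 -226.9728354   280.14104426] [ 0.66455636 -0.37794681 -1.27245539] [-0.0108654  -0.01649009  0.01585733] 63.63941065918276 [-0.59 -0.28  1.92 -0.    1.5  -1.93]
```

View pics/s2.png

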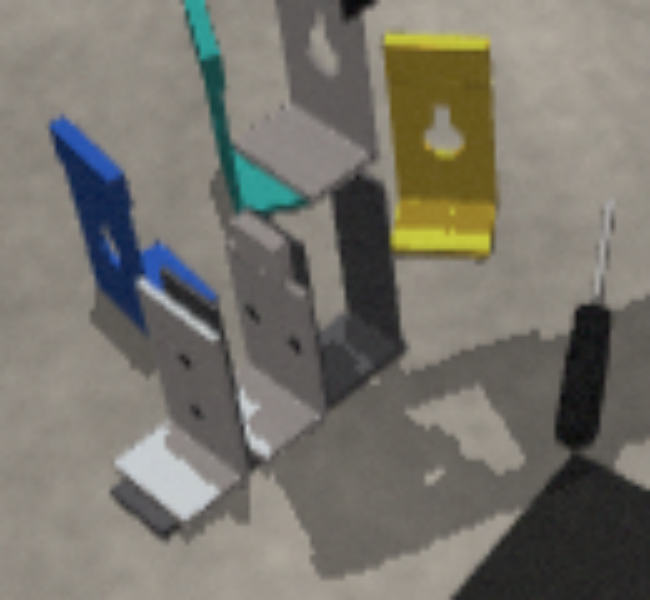

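The bracket hangs free above the rack at (320,60)–(300,180) in the crop, and the neighbours have not moved. I'll turn it 28° to the stand's yaw on the way to the mat.

Emit:
apply_moves --moves '[{"dp": [0.4, 1.1, 0], "rot": [0, 0, 2], "claw": 255}, {"dp": [0.8, 2.5, 0], "rot": [0, 0, 4], "claw": 255}, {"dp": [1, 3, 0], "rot": [0, 0, 4], "claw": 255}, {"dp": [1.2, 3.5, 0], "rot": [0, 0, 4], "claw": 255}, {"dp": [1.2, 3.5, 0], "rot": [0, 0, 4], "claw": 255}, {"dp": [1.2, 3.5, 0], "rot": [0, 0, 4], "claw": 255}, {"dp": [1, 3, 0], "rot": [0, 0, 3], "claw": 255}, {"dp": [0.7, 2, 0], "rot": [0, 0, 2], "claw": 255}, {"dp": [0.3, 0.9, 0], "rot": [0, 0, 1], "claw": 255}, {"dp": [0, 0, -1], "rot": [0, 0, 0], "claw": 255}]'

```text
time_s: 6.05
position: [510.2, 4.4, 268.9]
tcp_rot: [-0.128, 0.992, -0.0, 0.001]
wrist_force: [0.0, 0.2, -1.7]
grip_width: 64.0
finger_force: 39.9
```

Emit:
apply_moves --moves '[{"dp": [0, 0, -2], "rot": [0, 0, 0], "claw": 255}, {"dp": [0, 0, -3], "rot": [0, 0, 0], "claw": 255}, {"dp": [0, 0, -3], "rot": [0, 0, 0], "claw": 255}, {"dp": [0, 0, -3], "rot": [0, 0, 0], "claw": 255}, {"dp": [0, 0, -2], "rot": [0, 0, 0], "claw": 255}, {"dp": [0, 0, -1], "rot": [0, 0, 0], "claw": 255}, {"dp": [0, 0, -0.5], "rot": [0, 0, 0], "claw": 255}, {"dp": [0, 0, 0], "rot": [0, 0, 0], "claw": 255}, {"dp": [0, 0, 0], "rot": [0, 0, 0], "claw": 255}, {"dp": [0, 0, 0], "rot": [0, 0, 0], "claw": 255}]'

```text
time_s: 7.05
position: [510.6, 3.2, 125.1]
tcp_rot: [-0.126, 0.992, -0.0, 0.001]
wrist_force: [-0.5, -0.3, -0.9]
grip_width: 63.6
finger_force: 39.9
```

Run:
```python
from h import *
p,d,P=cap('wrist')
s=manip.state(); print(s['position'],s['tcp_rot'],s['time_s'],s['wrist_force'])
Z=P[...,2]; b=p.astype(float).mean(2); sat=p.max(2).astype(int)-p.min(2)
fit(P,(Z>130)&(Z<165)&(b>90)&(sat<50),'bright')
p,d,P=cap('scene');np.savez('s3.npz',p=p,P=P); save('s3.png',p[140:280,270:430],4)
```

```text
[510.43098804   3.19384552 124.9639317 ] [-1.26343608e-01  9.91985873e-01 -2.94951601e-04  1.11083494e-03] 7.1 [ 0.0183858   0.09058625 -1.42288343]
bright [249, 255, 132, 4, 498] [504.9  -0.  158. ] rect [504.7   0.9] [ 2.1 61.6] 14.62
```

View pics/s3.png

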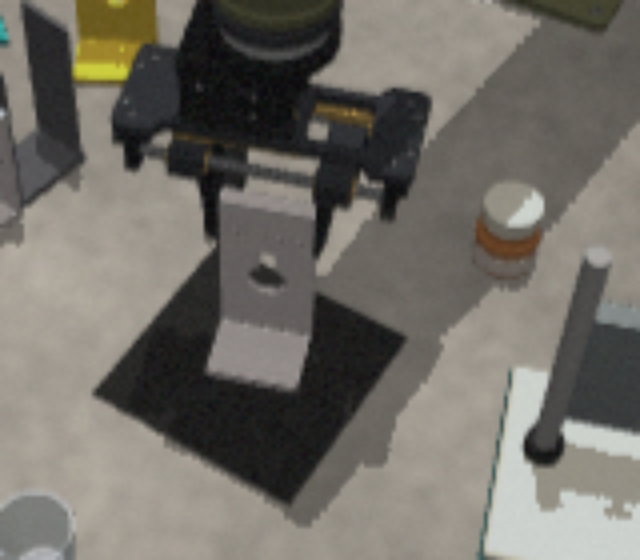

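The bracket is over the mat, upright at about (265,290) in the crop with its shelf forward and clear of everything. I'll lower it gently.

Emit:
apply_moves --moves '[{"dp": [0, 0, -0.7], "rot": [0, 0, 0], "claw": 255}, {"dp": [0, 0, -0.5], "rot": [0, 0, 0], "claw": 255}, {"dp": [0, 0, -0.2], "rot": [0, 0, 0], "claw": 255}, {"dp": [0, 0, -0.1], "rot": [0, 0, 0], "claw": 255}, {"dp": [0, 0, 0], "rot": [0, 0, 0], "claw": 255}, {"dp": [0, 0, 0], "rot": [0, 0, 0], "claw": 255}]'

```text
time_s: 7.75
position: [509.4, 3.5, 109.3]
tcp_rot: [-0.126, 0.992, 0.0, -0.0]
wrist_force: [-4.5, 1.3, 5.4]
grip_width: 64.0
finger_force: 39.9
```

Emit:
apply_moves --moves '[{"dp": [0, 0, 0], "rot": [0, 0, 0], "claw": 255}, {"dp": [0, 0, 0], "rot": [0, 0, 0], "claw": 255}]' --force 8

```text
time_s: 7.95
position: [509.9, 3.7, 109.3]
tcp_rot: [-0.126, 0.992, 0.0, 0.0]
wrist_force: [-4.8, 1.7, 5.7]
grip_width: 63.9
finger_force: 8.0
```

Emit:
apply_moves --moves '[{"dp": [0, 0, 0], "rot": [0, 0, 0], "claw": 60}, {"dp": [0, 0, 0], "rot": [0, 0, 0], "claw": 30}, {"dp": [0, 0, 0], "rot": [0, 0, 0], "claw": 0}, {"dp": [0, 0, 0], "rot": [0, 0, 0], "claw": 0}, {"dp": [0, 0, 0], "rot": [0, 0, 0], "claw": 0}, {"dp": [0, 0, 0], "rot": [0, 0, 0], "claw": 0}]'

```text
time_s: 8.55
position: [509.6, 3.3, 108.6]
tcp_rot: [-0.126, 0.992, -0.0, 0.0]
wrist_force: [-0.6, -0.1, -0.6]
grip_width: 94.8
finger_force: 0.0
```

Run:
```python
from h import *
s=manip.state(); print(s['position'],s['wrist_force'],s['grip_width'])
p,d,P=cap('wrist')
Z=P[...,2]; b=p.astype(float).mean(2); sat=p.max(2).astype(int)-p.min(2)
fit(P,(Z>130)&(Z<155)&(b>90)&(sat<50),'bright')
```

```text
[509.5992872    3.26462783 108.56662738] [-0.55207327 -0.14315241 -0.57479342] 94.81702597913474
bright [251, 245, 135, 14, 1675] [502.5   2.4 138. ] rect [502.9   2.5] [ 2.6 62.9] 14.62
```

Emit:
apply_moves --moves '[{"dp": [0, 0, 1], "rot": [0, 0, 0], "claw": 0}, {"dp": [0, 0, 3], "rot": [0, 0, 0], "claw": 0}, {"dp": [0, 0, 4], "rot": [0, 0, 0], "claw": 0}, {"dp": [0, 0, 4], "rot": [0, 0, -5], "claw": 0}, {"dp": [0, 0, 0], "rot": [0, 0, -8.5], "claw": 0}, {"dp": [0, 0, 0], "rot": [0, 0, -8.5], "claw": 0}, {"dp": [0, 0, 0], "rot": [0, 0, -8.5], "claw": 0}, {"dp": [0, 0, 0], "rot": [0, 0, -8.5], "claw": 0}, {"dp": [0, 0, 0], "rot": [0, 0, -8.5], "claw": 0}, {"dp": [0, 0, 0], "rot": [0, 0, -8.5], "claw": 0}]'

```text
time_s: 9.6
position: [509.7, 3.3, 229.6]
tcp_rot: [0.357, 0.934, 0.0, 0.0]
wrist_force: [-0.5, -1.0, 0.5]
grip_width: 95.4
finger_force: 0.0
```

Emit:
apply_moves --moves '[{"dp": [0, 0, 0], "rot": [0, 0, -8.5], "claw": 0}, {"dp": [0, 0, 0], "rot": [0, 0, -8.5], "claw": 0}, {"dp": [0, 0, 0], "rot": [0, 0, -8.5], "claw": 0}, {"dp": [0, 0, 0], "rot": [0, 0, -8.5], "claw": 0}, {"dp": [0, 0, 0], "rot": [0, 0, 0], "claw": 0}, {"dp": [0, 0, 0], "rot": [0, 0, 0], "claw": 0}, {"dp": [0, 0, 0], "rot": [0, 0, 0], "claw": 0}, {"dp": [0, 0, 0], "rot": [0, 0, 0], "claw": 0}]'

```text
time_s: 10.4
position: [509.6, 3.3, 228.8]
tcp_rot: [0.612, 0.791, 0.0, 0.0]
wrist_force: [0.3, 0.3, -0.3]
grip_width: 94.9
finger_force: 0.0
```

Run:
```python
from h import *
for k in range(2):
    p,d,P=cap('wrist')
    s=manip.state(); print(s['position'],s['tcp_rot'],s['joints'].round(2),2*np.degrees(np.arctan2(s['tcp_rot'][1],s['tcp_rot'][0]))-90)
    Z=P[...,2]; b=p.astype(float).mean(2); sat=p.max(2).astype(int)-p.min(2)
    fit(P,(Z>136)&(Z<155)&(b>90)&(sat<50),'bright')
    near=(abs(P[...,0]-500)<110)&(abs(P[...,1]-250)<120)
    fit(P,(Z>215)&(Z<235)&near,'rod'); fit(P,near&(Z>161)&(Z<170),'block')
save('w3.png',p,1.25)
p,d,P=cap('scene');Z=P[...,2]; v,u=np.mgrid[:400,:640];fit(P,(u>300)&(u<375)&(v>150)&(v<240)&(Z>136)&(Z<155),'scene')
```

```text
[509.60477373   3.30707175 228.73387555] [6.11724692e-01 7.91070730e-01 1.48383424e-06 2.46332418e-05] [-0.1  -0.2   1.94 -0.    1.4  -0.35] 14.571371628273326
bright [307, 165, 14, 75, 1027] [507.7   4.8 142.8] rect [508.1   3.7] [11.3 64.4] 14.41
[509.60017499   3.30385084 228.69362888] [ 6.11813054e-01  7.91002394e-01 -1.60395751e-05  1.26921789e-05] [-0.1  -0.2   1.94 -0.    1.4  -0.35] 14.558571357797646
bright [307, 165, 14, 75, 1028] [507.7   4.9 142.9] rect [508.    3.9] [11.3 63.9] 14.44
scene [325, 191, 26, 9, 128] [511.8   3.9 142.4] rect [510.1   3.2] [15.5 64. ] 15.8
```

View pics/w3.png

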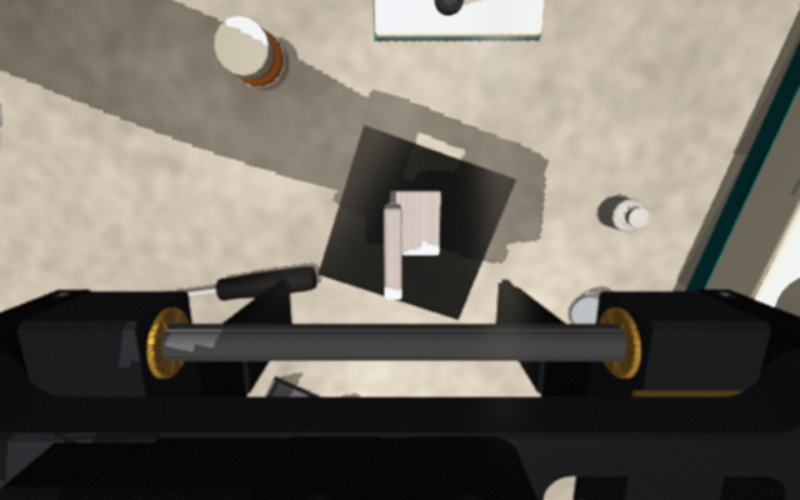

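The bracket stands on the mat by itself, with its bar at (392,250) and its shelf to the right at (418,222). Its bar is centred at (508,3.8) with its yaw at 14.4°. Now I'll take it the other way.

Emit:
apply_moves --moves '[{"dp": [-0.15, 0.05, -2], "rot": [0, 0, 0], "claw": 0}, {"dp": [0, 0, -3], "rot": [0, 0, 0], "claw": 0}, {"dp": [0, 0, -3], "rot": [0, 0, 0], "claw": 0}, {"dp": [0, 0, -2.5], "rot": [0, 0, 0], "claw": 0}, {"dp": [0, 0, -1.3], "rot": [0, 0, 0], "claw": 0}, {"dp": [0, 0, 0], "rot": [0, 0, 0], "claw": 100}, {"dp": [0, 0, 0], "rot": [0, 0, 0], "claw": 180}, {"dp": [0, 0, 0], "rot": [0, 0, 0], "claw": 190}, {"dp": [0, 0, 0], "rot": [0, 0, 0], "claw": 200}, {"dp": [0, 0, 0], "rot": [0, 0, 0], "claw": 205}]' --force 10

```text
time_s: 11.55
position: [508.8, 3.8, 111.8]
tcp_rot: [0.612, 0.791, 0.001, 0.001]
wrist_force: [-0.4, 0.2, -0.8]
grip_width: 60.5
finger_force: 0.0
```

Emit:
apply_moves --moves '[{"dp": [0, 0, 0], "rot": [0, 0, 0], "claw": 215}, {"dp": [0, 0, 0], "rot": [0, 0, 0], "claw": 225}, {"dp": [0, 0, 0], "rot": [0, 0, 0], "claw": 240}, {"dp": [0, 0, 0], "rot": [0, 0, 0], "claw": 255}, {"dp": [0, 0, 0], "rot": [0, 0, 0], "claw": 255}]'

```text
time_s: 12.05
position: [508.1, 3.8, 110.6]
tcp_rot: [0.612, 0.791, -0.0, -0.0]
wrist_force: [-0.2, -0.0, -0.5]
grip_width: 20.9
finger_force: 0.0
```

Emit:
apply_moves --moves '[{"dp": [0, 0, 0], "rot": [0, 0, 0], "claw": 255}, {"dp": [0, 0, 0], "rot": [0, 0, 0], "claw": 255}, {"dp": [0, 0, 0], "rot": [0, 0, 0], "claw": 255}]' --force 45

```text
time_s: 12.35
position: [508.0, 3.8, 110.6]
tcp_rot: [0.612, 0.791, -0.0, -0.0]
wrist_force: [0.4, -0.9, -0.3]
grip_width: 11.5
finger_force: 45.0
```

Emit:
apply_moves --moves '[{"dp": [0, 0, 0.5], "rot": [0, 0, 0], "claw": 255}, {"dp": [0, 0, 1.5], "rot": [0, 0, 0], "claw": 255}, {"dp": [0, 0, 2.5], "rot": [0, 0, 0], "claw": 255}, {"dp": [0, 0, 3], "rot": [0, 0, 0], "claw": 255}, {"dp": [0.5, 0.5, 2], "rot": [0, 0, 0], "claw": 255}, {"dp": [1.1, 1.5, 1], "rot": [0, 0, 0], "claw": 255}, {"dp": [1.2, 2.5, 0.2], "rot": [0, 0, 0], "claw": 255}, {"dp": [1, 3, 0], "rot": [0, 0, 0], "claw": 255}, {"dp": [0.9, 3, 0], "rot": [0, 0, 0], "claw": 255}, {"dp": [0.7, 3, 0], "rot": [0, 0, 0], "claw": 255}]'

```text
time_s: 13.35
position: [562.7, 140.0, 219.0]
tcp_rot: [0.612, 0.791, 0.0, 0.0]
wrist_force: [0.1, 0.1, -2.1]
grip_width: 11.6
finger_force: 45.0
```

Emit:
apply_moves --moves '[{"dp": [0.2, 3, 0], "rot": [0, 0, 0], "claw": 255}, {"dp": [0, 2.5, 0], "rot": [0, 0, 0], "claw": 255}, {"dp": [0, 2, 0], "rot": [0, 0, 0], "claw": 255}, {"dp": [0, 1.2, 0], "rot": [0, 0, 0], "claw": 255}, {"dp": [0, 0.3, 0], "rot": [0, 0, 0], "claw": 255}, {"dp": [0, 0, 0], "rot": [0, 0, 0], "claw": 255}, {"dp": [0, 0, 0], "rot": [0, 0, 0], "claw": 255}, {"dp": [0, 0, 0], "rot": [0, 0, 0], "claw": 255}, {"dp": [0, 0, 0], "rot": [0, 0, 0], "claw": 255}]'

```text
time_s: 14.25
position: [564.2, 228.1, 217.7]
tcp_rot: [0.612, 0.79, -0.0, 0.0]
wrist_force: [0.4, -0.4, -2.4]
grip_width: 12.0
finger_force: 45.0
```

Run:
```python
from h import *
p,d,P=cap('wrist')
s=manip.state(); print(s['position'],s['tcp_rot'],s['joints'].round(2),2*np.degrees(np.arctan2(s['tcp_rot'][1],s['tcp_rot'][0]))-90)
np.savez('w4.npz',p=p,P=P)
Z=P[...,2]; b=p.astype(float).mean(2)
near=(abs(P[...,0]-500)<110)&(abs(P[...,1]-250)<120)
fit(P,near&(Z>222)&(Z<230),'rod'); fit(P,near&(Z>162)&(Z<168),'block'); fit(P,near&(Z>135)&(Z<162),'screw?'); fit(P,near&(Z>11)&(Z<19),'base')
fit(P,(Z>240)&(Z<256)&(b>90),'bar')
save('w4.png',p,1.25)
```

```text
[564.17667417 228.19425918 217.67332656] [ 6.12465475e-01  7.90497337e-01 -4.83733345e-05  1.33381885e-05] [ 0.3   0.03  1.74 -0.    1.37  0.04] 14.464025612874337
rod [172, 58, 34, 34, 853] [481.7 299.  224.7] rect [481.2 298.8] [15.3 15.1] 20.06
rod [304, 189, 22, 4, 63] [555.7 258.8 226.4] rect [555.7 258.6] [11.3  1.4] 13.01
rod [191, 239, 17, 16, 103] [500.6 212.  224.6] rect [500.1 211.7] [12.8  3.1] 58.75
block [201, 78, 43, 150, 2717] [485.8 253.3 164.9] rect [488.7 254. ] [ 24.3 103.9] 14.76
screw? [224, 79, 30, 146, 1620] [495.8 255.6 150.4] rect [499.3 256.7] [ 14.9 104.7] 14.97
base [231, 78, 104, 129, 8427] [525.5 274.4  14.9] rect [519.3 260.8] [116.  149.3] 15.57
bar [302, 197, 26, 62, 1491] [559.  245.9 249.9] rect [559.2 244.8] [12. 29.] 14.45
bar [303, 289, 25, 28, 668] [568.5 209.  250. ] rect [568.4 209.6] [11.6 17.6] 14.24
```

View pics/w4.png

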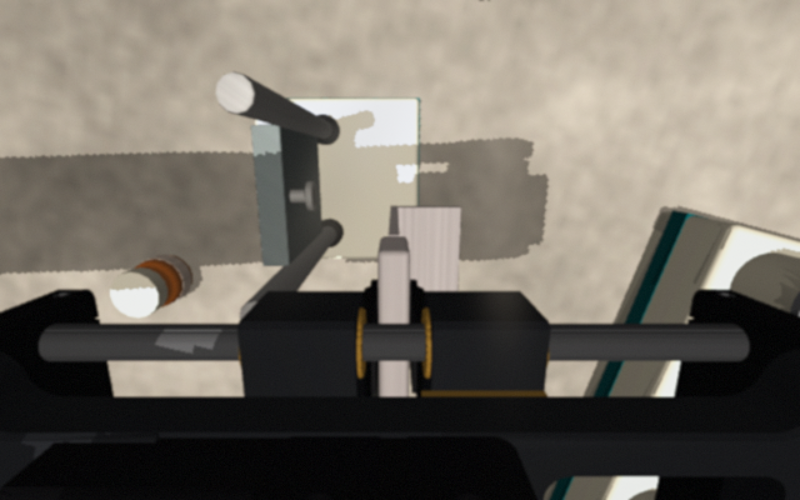

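The wrist view shows the screw at (302,195), the far rod's top at (235,92), the block's top edge near (268,190) and the bracket's bar at (394,270). I'll compute the stand's frame and the screw and bar positions all from this one view.

```bash
cat > stand.py <<'E'
from h import *
def analyse(p,P,pos,yaw):
    Z=P[...,2]; b=p.astype(float).mean(2)
    near=(abs(P[...,0]-500)<110)&(abs(P[...,1]-250)<120)&~np.isnan(Z)
    def frame(a,o):
        c,s=np.cos(a),np.sin(a); return (P[...,:2]-o)@np.array([[c,-s],[s,c]])
    a=np.radians(14.6); o=np.array([493.,252.])
    F=frame(a,o)
    # block face: points z 70..155, refine line x(y) excluding screw
    for _ in range(3):
        m=near&(Z>85)&(Z<160)&(abs(F[...,0])<5)&(abs(F[...,1])<36)&(abs(F[...,1])>13)
        k=np.polyfit(F[m][:,1],F[m][:,0],1); a-=np.arctan(k[0]); 
        o=o+k[1]*np.array([np.cos(a),np.sin(a)]); F=frame(a,o)
    print('face yaw',np.degrees(a),'n',m.sum(),'resid',F[m][:,0].std())
    m=near&(Z>120)&(Z<165)&(F[...,0]>3)&(F[...,0]<18)&(abs(F[...,1])<25); q=np.c_[F[m],Z[m]]
    h=q[(q[:,0]>9)]; print('screw n',len(q),'shank y',np.median(q[q[:,0]<9][:,1]),'head x',np.percentile(q[:,0],[50,98]),'head y range',h[:,1].min(),h[:,1].max(),(h[:,1].min()+h[:,1].max())/2,'z',h[:,2].min(),h[:,2].max())
    m=near&(Z>161)&(Z<168)&(abs(F[...,1])<45)&(F[...,0]<3); q=F[m]; print('block y',q[:,1].min(),q[:,1].max())
    m=near&(Z>222)&(Z<228)&(abs(F[...,0])<12); q=F[m]; q=q[q[:,1]>0]
    if len(q): print('rod+ ',q.min(0),q.max(0))
    m=near&(Z>11)&(Z<19)&(F[...,0]<90); q=F[m]; print('base',q.min(0),q.max(0))
    t=np.array(pos[:2])-o; c,s=np.cos(a),np.sin(a); T=np.array([c*t[0]+s*t[1],-s*t[0]+c*t[1]])
    print('origin',o,'TCP in stand',T,'z',pos[2])
    zb=pos[2]+32.4
    G=F-T; m=~np.isnan(Z)&(abs(Z-zb)<3)&(abs(G[...,0])<15)&(abs(G[...,1])<40)&(b>80); q=G[m]; print('bar rel tcp',q.min(0),q.max(0),'z',np.median(Z[m]), 'x mid',np.median(q[q[:,1]>5][:,0]))
    m=~np.isnan(Z)&(G[...,0]>8)&(G[...,0]<55)&(abs(G[...,1])<45)&(abs(Z-(pos[2]-99.6))<6); q=G[m]
    if len(q): print('shelf rel',q.min(0),q.max(0),np.median(Z[m]),'expect',pos[2]-99.6)
    return a,o,T
E
python3 - <<'E'
from stand import *
z=np.load('w4.npz'); analyse(z['p'],z['P'],[564.18,228.19,217.67],14.46)
E
```

```text
face yaw 14.842194686685513 n 1188 resid 0.16430624617366704
screw n 291 shank y 2.072740325869648 head x [12.0014293  14.30614766] head y range -7.480439445699653 10.049811169892317 1.2846858620963322 z 141.56321281042784 160.4392185886665
block y -38.59245603277149 41.558382123729764
rod+  [-7.42907177 40.6668604 ] [ 7.95567883 55.92196944]
base [-63.8685111  -72.66094663] [84.96656222 76.44014391]
origin [493.34058039 252.09025353] TCP in stand [ 62.35362907 -41.24888399] z 217.67
bar rel tcp [ -6.58768258 -27.91607751] [ 5.40794609 32.12382673] z 249.97244977700151 x mid -0.3293338275383171
shelf rel [  8.58284893 -29.68210407] [46.25488015 31.95540928] 118.12801475601918 expect 118.07
```

Emit:
apply_moves --moves '[{"dp": [-0.2, 0.8, -0.5], "rot": [0, 0, 0.4], "claw": 255}, {"dp": [-0.3, 1.2, -0.5], "rot": [0, 0, 0], "claw": 255}, {"dp": [-0.3, 1.2, -0.5], "rot": [0, 0, 0], "claw": 255}, {"dp": [-0.3, 0.9, -0.4], "rot": [0, 0, 0], "claw": 255}, {"dp": [-0.7, -0.2, 0], "rot": [0, 0, 0], "claw": 255}, {"dp": [-0.8, -0.2, 0], "rot": [0, 0, 0], "claw": 255}, {"dp": [-0.6, -0.2, 0], "rot": [0, 0, 0], "claw": 255}, {"dp": [0, 0, 0], "rot": [0, 0, 0], "claw": 255}, {"dp": [0, 0, 0], "rot": [0, 0, 0], "claw": 255}, {"dp": [0, 0, 0], "rot": [0, 0, 0], "claw": 255}]'

```text
time_s: 15.3
position: [532.4, 263.6, 199.0]
tcp_rot: [0.61, 0.793, 0.0, 0.0]
wrist_force: [0.5, -0.0, -1.7]
grip_width: 11.9
finger_force: 45.0
```

Run:
```python
from stand import *
p,d,P=cap('wrist'); s=manip.state(); print(s['position'],2*np.degrees(np.arctan2(s['tcp_rot'][1],s['tcp_rot'][0]))-90,s['wrist_force'])
np.savez('w5.npz',p=p,P=P)
analyse(p,P,s['position'],0)
```

```text
[532.37942427 263.64450638 198.89879369] 14.890563016287189 [ 0.35276177  0.56727672 -1.36209417]
face yaw 14.84384845039791 n 530 resid 0.10669237256851177
screw n 269 shank y 2.640144337135871 head x [11.24680563 14.31837475] head y range -6.425805036730136 10.685828602904305 2.1300117830870846 z 145.84111522148422 160.52196836234904
block y -6.048234834557991 38.91502674299738
rod+  [-7.83446473 40.91618314] [ 7.99814944 56.43238977]
base [-64.9233094  -57.26990528] [84.81977034 75.67099068]
origin [493.38971226 252.10329147] TCP in stand [40.64522523  1.16745453] z 198.89879368907654
bar rel tcp [ -6.52602359 -28.38053916] [ 5.3254879  32.20142978] z 231.26931816749234 x mid -0.44815810269085077
shelf rel [  8.45241489 -29.14175055] [46.17488984 32.09283602] 99.49815356703795 expect 99.29879368907655
```

Emit:
apply_moves --moves '[{"dp": [-0.8, -0.2, 0], "rot": [0, 0, 0], "claw": 255}, {"dp": [-0.8, -0.2, 0], "rot": [0, 0, 0], "claw": 255}, {"dp": [-0.7, -0.2, 0], "rot": [0, 0, 0], "claw": 255}, {"dp": [-0.3, -0.06, 0], "rot": [0, 0, 0], "claw": 255}, {"dp": [-0.3, -0.08, 0], "rot": [0, 0, 0], "claw": 255}, {"dp": [-0.3, -0.08, 0], "rot": [0, 0, 0], "claw": 255}, {"dp": [-0.2, -0.05, 0], "rot": [0, 0, 0], "claw": 255}, {"dp": [0, 0, 0], "rot": [0, 0, 0], "claw": 255}, {"dp": [0, 0, 0], "rot": [0, 0, 0], "claw": 255}]'

```text
time_s: 16.25
position: [498.2, 255.1, 198.7]
tcp_rot: [0.609, 0.793, 0.0, 0.0]
wrist_force: [0.0, -0.2, -1.7]
grip_width: 12.0
finger_force: 45.0
```

Run:
```python
from stand import *
s=manip.state(); o=np.array([493.39,252.1]); a=np.radians(14.84); t=s['position'][:2]-o
print(t@[np.cos(a),np.sin(a)],t@[-np.sin(a),np.cos(a)],s['wrist_force'],s['torque'])
p,d,P=cap('scene'); np.savez('s6.npz',p=p,P=P); save('s6.png',p[170:300,370:490],4.5)
p,d,P=cap('wrist'); analyse(p,P,s['position'],0)
```

```text
5.417643789828255 1.7146182434489476 [ 0.02920947 -0.23476135 -1.67178776] [-0.12706602  0.04034328  0.0442542 ]
face yaw 14.94543735020869 n 13 resid 0.007962797031820689
  return _methods._mean(a, axis=axis, dtype=dtype,
  ret = ret.dtype.type(ret / rcount)
Traceback (most recent call last):
  File "stand.py", line 16, in analyse
    h=q[(q[:,0]>9)]; print('screw n',len(q),'shank y',np.median(q[q[:,0]<9][:,1]),'head x',np.percentile(q[:,0],[50,98]),'head y range',h[:,1].min(),h[:,1].max(),(h[:,1].min()+h[:,1].max())/2,'z',h[:,2].min(),h[:,2].max())
                                                                                           ~~~~~~~~~~~~~^^^^^^^^^^^^^^^^
IndexError: index -1 is out of bounds for axis 0 with size 0
```

View pics/s6.png

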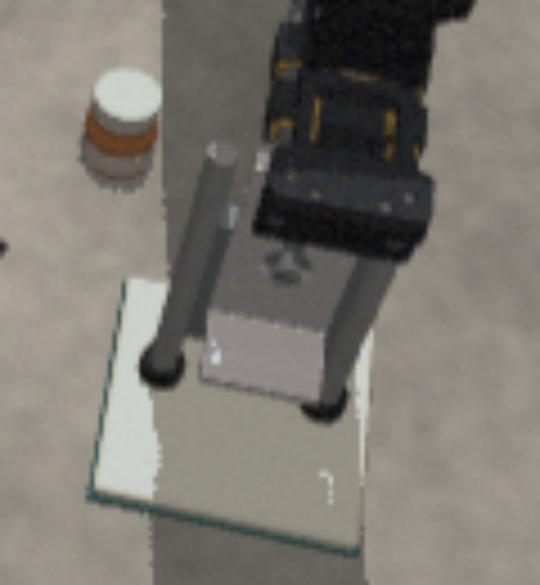

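The bracket is between the rods and the screw head shows through the entry hole at (288,265), with no contact force. I'll slide it down in stages and watch the force.

Emit:
apply_moves --moves '[{"dp": [0, 0, -0.4], "rot": [0, 0, 0], "claw": 255}, {"dp": [0, 0, -0.4], "rot": [0, 0, 0], "claw": 255}, {"dp": [0, 0, -0.3], "rot": [0, 0, 0], "claw": 255}, {"dp": [0, 0, 0], "rot": [0, 0, 0], "claw": 255}, {"dp": [0, 0, 0], "rot": [0, 0, 0], "claw": 255}]'

```text
time_s: 16.85
position: [498.0, 255.1, 187.4]
tcp_rot: [0.609, 0.793, -0.0, -0.0]
wrist_force: [-0.3, -0.6, -2.4]
grip_width: 11.7
finger_force: 45.0
```

Emit:
apply_moves --moves '[{"dp": [0, 0, -0.3], "rot": [0, 0, 0], "claw": 255}, {"dp": [0, 0, -0.3], "rot": [0, 0, 0], "claw": 255}, {"dp": [0, 0, 0], "rot": [0, 0, 0], "claw": 255}, {"dp": [0, 0, 0], "rot": [0, 0, 0], "claw": 255}]'

```text
time_s: 17.25
position: [498.0, 255.1, 181.5]
tcp_rot: [0.609, 0.793, -0.0, -0.0]
wrist_force: [-0.3, 0.5, -0.6]
grip_width: 11.8
finger_force: 45.0
```

Emit:
apply_moves --moves '[{"dp": [0, 0, -0.3], "rot": [0, 0, 0], "claw": 255}, {"dp": [0, 0, -0.3], "rot": [0, 0, 0], "claw": 255}, {"dp": [0, 0, 0], "rot": [0, 0, 0], "claw": 255}, {"dp": [0, 0, 0], "rot": [0, 0, 0], "claw": 255}]'

```text
time_s: 17.65
position: [498.0, 255.1, 175.4]
tcp_rot: [0.609, 0.793, -0.0, -0.0]
wrist_force: [0.4, -0.3, -1.3]
grip_width: 11.9
finger_force: 45.0
```

Free so far, so the shank is in the slot. Now the last 3 mm.

Emit:
apply_moves --moves '[{"dp": [0, 0, -0.15], "rot": [0, 0, 0], "claw": 255}, {"dp": [0, 0, -0.1], "rot": [0, 0, 0], "claw": 255}, {"dp": [0, 0, 0], "rot": [0, 0, 0], "claw": 255}, {"dp": [0, 0, 0], "rot": [0, 0, 0], "claw": 255}]'

```text
time_s: 18.05
position: [498.1, 255.1, 173.1]
tcp_rot: [0.609, 0.793, -0.0, -0.0]
wrist_force: [0.5, 1.3, -1.3]
grip_width: 11.8
finger_force: 45.0
```

Emit:
apply_moves --moves '[{"dp": [0, 0, -0.1], "rot": [0, 0, 0], "claw": 255}, {"dp": [0, 0, 0], "rot": [0, 0, 0], "claw": 255}, {"dp": [0, 0, 0], "rot": [0, 0, 0], "claw": 255}]'

```text
time_s: 18.35
position: [498.3, 255.2, 172.5]
tcp_rot: [0.609, 0.793, 0.0, 0.0]
wrist_force: [-0.3, -0.4, -0.3]
grip_width: 12.1
finger_force: 45.0
```

Emit:
apply_moves --moves '[{"dp": [0, 0, -0.08], "rot": [0, 0, 0], "claw": 255}, {"dp": [0, 0, 0], "rot": [0, 0, 0], "claw": 255}, {"dp": [0, 0, 0], "rot": [0, 0, 0], "claw": 255}]'

```text
time_s: 18.65
position: [498.4, 255.2, 172.2]
tcp_rot: [0.609, 0.793, 0.0, 0.0]
wrist_force: [-2.3, -1.0, 5.7]
grip_width: 11.7
finger_force: 45.0
```

It is seated, with the upward force at +7 N. I'll release gently.

Emit:
apply_moves --moves '[{"dp": [0, 0, 0.05], "rot": [0, 0, 0], "claw": 255}, {"dp": [0, 0, 0], "rot": [0, 0, 0], "claw": 255}]' --force 5

```text
time_s: 18.85
position: [498.2, 255.2, 172.2]
tcp_rot: [0.609, 0.793, 0.0, 0.0]
wrist_force: [-1.3, -0.3, 4.0]
grip_width: 12.0
finger_force: 5.0
```

Emit:
apply_moves --moves '[{"dp": [0, 0, 0], "rot": [0, 0, 0], "claw": 215}, {"dp": [0, 0, 0], "rot": [0, 0, 0], "claw": 200}, {"dp": [0, 0, 0], "rot": [0, 0, 0], "claw": 180}, {"dp": [0, 0, 0], "rot": [0, 0, 0], "claw": 150}, {"dp": [0, 0, 0], "rot": [0, 0, 0], "claw": 120}, {"dp": [0, 0, 0], "rot": [0, 0, 0], "claw": 120}]'

```text
time_s: 19.45
position: [498.1, 255.1, 171.7]
tcp_rot: [0.609, 0.793, -0.0, -0.0]
wrist_force: [-0.8, -0.0, -0.0]
grip_width: 46.1
finger_force: 0.0
```

Run:
```python
from h import *
s=manip.state(); print(s['wrist_force'],s['grip_width'])
p,d,P=cap('wrist'); Z=P[...,2]
near=(abs(P[...,0]-500)<50)&(abs(P[...,1]-250)<50)
fit(P,near&(Z>199)&(Z<212)&(p.mean(2)>80),'bar'); 
m=near&(Z>199)&(Z<212)&(p.mean(2)>80);print(np.median(Z[m]))
fit(P,(Z>60)&(Z<85)&(abs(P[...,0]-520)<70)&(abs(P[...,1]-255)<50),'shelf')
```

```text
[-0.79906541 -0.02167925 -0.04433808] 46.05064500217844
bar [305, 198, 26, 61, 1550] [493.9 273.5 204.6] rect [494.2 272.8] [11.9 28.4] 14.97
bar [306, 289, 24, 28, 671] [503.9 236.8 204.8] rect [504.1 236.3] [11.6 16.8] 14.57
204.746568405005
shelf [320, 165, 46, 71, 2535] [522.4 265.9  72.2] rect [521.3 261.3] [39.6 64.3] 15.14
```

Emit:
apply_moves --moves '[{"dp": [0, 0, 0.5], "rot": [0, 0, 0], "claw": 120}, {"dp": [0, 0, 2], "rot": [0, 0, 0], "claw": 120}, {"dp": [0, 0, 3], "rot": [0, 0, 0], "claw": 120}, {"dp": [0, 0, 3], "rot": [0, 0, 0], "claw": 120}, {"dp": [0, 0, 3], "rot": [0, 0, 0], "claw": 120}, {"dp": [0, 0, 2], "rot": [0, 0, 0], "claw": 120}, {"dp": [0, -3, 0], "rot": [0, 0, 0], "claw": 120}, {"dp": [0, -4, 0], "rot": [0, 0, 0], "claw": 120}, {"dp": [0, -3, 0], "rot": [0, 0, 0], "claw": 120}, {"dp": [0, 0, 0], "rot": [0, 0, 0], "claw": 120}]'

```text
time_s: 20.5
position: [498.3, 152.6, 307.6]
tcp_rot: [0.611, 0.792, 0.0, 0.001]
wrist_force: [0.2, 0.3, -0.0]
grip_width: 49.9
finger_force: 0.0
```

Run:
```python
from h import *
print(manip.state()['position'])
p,d,P=cap('wrist'); Z=P[...,2]
near=(abs(P[...,0]-500)<50)&(abs(P[...,1]-250)<50)
fit(P,near&(Z>199)&(Z<212)&(p.mean(2)>80),'bar')
fit(P,(Z>60)&(Z<85)&(abs(P[...,0]-520)<70)&(abs(P[...,1]-255)<50),'shelf')
p,d,P=cap('scene'); save('s8.png',p,1.25)
```

```text
[498.26523648 152.64455444 307.60461718]
bar [339, 41, 17, 83, 1218] [498.2 255.8 204.5] rect [498.6 255.4] [12.2 64.3] 14.8
shelf [352, 70, 21, 54, 917] [529.8 264.1  72. ] rect [529.3 263.7] [23.  62.5] 14.74
```

View pics/s8.png

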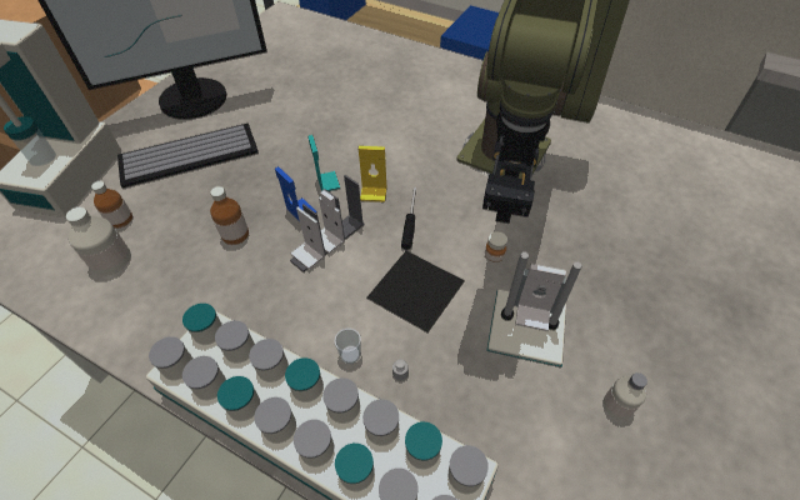

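The bracket hangs on the screw at about (543,292), shelf outwards and its bar top at 204.5 mm (205 when fully home). Everything else is in its place and the robot is clear, so I'll hand in.

```bash
python3 -c "
from workcell import manip
print(manip.finish_job())"
```

```text
the job is handed in; nothing more can be done
None
```

The bracket was stood on the mat and let go, regrasped the other way and hung fully home on the screw with its shelf outwards; nothing else was disturbed, and the job was handed in at about 21 s of the 64 s allowed.

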